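Lay out the boletes for the identification evening

TASK

Gather the three smooth, dome-capped boletes into the wooden tray: stand each one upright and flat in the saucer of its own size, the largest bolete in the largest saucer, the middle one in the middle saucer, the smallest in the smallest. The funnel-capped milk caps and the little jar do not belong in it: leave them standing where they are.

Things in the scene. Friction and masses are not known exactly. Their poses are not given: they have to be found in the camera images.
- bolete_large: The largest bolete, a loose turned-wood teaching model of a mushroom standing upright on its flat foot: brown smooth DOMED cap 64 mm across, fat pale stem. Height 64 mm, cap widest (a 10 mm high band) centred 40 mm above the foot, good to grip there from above; foot 46 mm across; about 75 g. Round, so its yaw means nothing. Origin: centre of the underside of the foot; z up its axis.
- bolete_medium: The middle-sized bolete, a loose turned-wood teaching model of a mushroom standing upright on its flat foot: brown smooth DOMED cap 51 mm across, fat pale stem. Height 54 mm, cap widest (a 10 mm high band) centred 34 mm above the foot, good to grip there from above; foot 36 mm across; about 45 g. Round, so its yaw means nothing. Origin: centre of the underside of the foot; z up its axis.
- bolete_small: The smallest bolete, a loose turned-wood teaching model of a mushroom standing upright on its flat foot: brown smooth DOMED cap 38 mm across, fat pale stem. Height 44 mm, cap widest (a 10 mm high band) centred 28 mm above the foot, good to grip there from above; foot 28 mm across; about 25 g. Round, so its yaw means nothing. Origin: centre of the underside of the foot; z up its axis.
- milkcap_large: The larger milk cap, a look-alike: loose turned-wood model standing upright, same colours as the boletes, but its cap is a FUNNEL with a wide hollow about 9 mm deep in the top and the rim as its highest part, on a thin stem. Cap 58 mm across, height 52 mm, about 40 g. Origin: centre of the underside of the foot; z up.
- milkcap_small: The smaller milk cap, a look-alike: loose turned-wood model standing upright, same colours as the boletes, but its cap is a FUNNEL with a wide hollow about 9 mm deep in the top and the rim as its highest part, on a thin stem. Cap 45 mm across, height 44 mm, about 25 g. Origin: centre of the underside of the foot; z up.
- saucer_large: The largest round white saucer fixed on the floor of the tray: outside 80 mm, inside 72 mm across, rim 10 mm high, inner floor 4 mm above its underside (so 10 mm above the table). The three saucers stand in a triangle 107 mm apart, in any arrangement. Origin: centre of its underside; z up.
- saucer_medium: The middle-sized round white saucer fixed on the floor of the tray: outside 66 mm, inside 58 mm across, rim 10 mm high, inner floor 4 mm above its underside (so 10 mm above the table). The three saucers stand in a triangle 107 mm apart, in any arrangement. Origin: centre of its underside; z up.
- saucer_small: The smallest round white saucer fixed on the floor of the tray: outside 52 mm, inside 44 mm across, rim 10 mm high, inner floor 4 mm above its underside (so 10 mm above the table). The three saucers stand in a triangle 107 mm apart, in any arrangement. Origin: centre of its underside; z up.
- tray: Round wooden tray fixed on the table, 236 mm across outside, rim 25 mm high and 6 mm thick, floor 6 mm thick, holding the three saucers; it stands to the left or to the right of the mushrooms. Origin: centre of its underside; z up.
- jar: Small closed amber glass jar with a steel lid, 42 mm across, 50 mm high, loose, standing among the mushrooms; a bystander. Origin: centre of its underside; z up.
Things that resemble listed ones, but are neither listed nor needed, are in the scene too. What is shaped like the bolete_small but green is not meant. Leave any red or yellow look-alike of the bolete_medium alone.

How it is judged (in metres and radians):
At the end, for the whole second after the job is handed in: Each bolete stands upright (within 7 degrees), at rest, its foot flat on the inner floor (within 2.5 mm in height) of the saucer of its own size and within 15 mm of that saucer's centre; both milk caps and the jar stand upright, at rest, within 20 mm of where they started (horizontal distance between bolete_large and saucer_large below 0.015 m and z of bolete_large in the frame of saucer_large between 0.001 and 0.0065 m and angle between each of bolete_large, bolete_medium, bolete_small, milkcap_large, milkcap_small, jar's own z axis and vertical below 0.12 rad and linear speed of each of bolete_large, bolete_medium, bolete_small, milkcap_large, milkcap_small, jar below 0.02 m/s and angular speed of each of bolete_large, bolete_medium, bolete_small below 0.2 rad/s and horizontal distance between bolete_medium and saucer_medium below 0.015 m and z of bolete_medium in the frame of saucer_medium between 0.001 and 0.0065 m and horizontal distance between bolete_small and saucer_small below 0.015 m and z of bolete_small in the frame of saucer_small between 0.001 and 0.0065 m and distance of each of milkcap_large, milkcap_small, jar from where it was at the start of the episode below 0.02 m); the robot touches nothing.
It fails at once if a milk cap or the jar is pushed, knocked over or carried off (moved by more than 30 mm) (distance of any of milkcap_large, milkcap_small, jar from where it was at the start of the episode above 0.03 m).
It also fails if it takes over 80 s, if anything falls off the work surface, if the arm or the gripper's body presses on something with over 40 N, if the wrist force passes 120 N, or if a joint passes its speed limit or range.

ROBOT

A 6-joint arm with a two-finger parallel gripper is mounted at the origin on the work surface. World frame = base frame: x ahead of the robot, y to its left, z up, the work surface at z = 0. Lengths are in mm, angles in degrees, forces in N, time in s.
With the tool pointing down it reaches from about 300 to 850 mm from the base axis. Payload 4.2 kg.
Tool frame: the origin (TCP) lies midway between the tips of the shut fingers; the grasp point (between the pads) lies 19 mm behind it (env.grasp_offset is the distance from the TCP to the grasp point, in mm); z points along the fingers, y is the line along which they close (so a half turn about z gives the same grasp; the last joint's range is limited). The gripper opens to 91 mm and grips with 3 to 60 N. Pads are 32 mm wide; open, the fingers measure 118 mm over their backs; the gripper's body (76 mm by 178 mm) begins 60 mm behind the grasp point.
Start: joints at [63.083, 18.312, 89.639, -0, 72.044, -1.146], TCP at [250.006, 517.822, 213.976] pointing down, gripper open.
Joint ranges: [-177.97, 177.97], [-48.28, 115.42], [12.27, 149.76], [-77.06, 257.06], [2.81, 150.46], [-146.56, 146.56]. Speed limits (degrees/s): [147.25, 147.25, 180, 180, 180, 180].

INTERFACE

Orientations are given as [roll, pitch, yaw] about the fixed x, y, z axes, in that order (R = Rz(yaw) Ry(pitch) Rx(roll)).
In Python, from workcell import env, optics gives the robot as it stands. The module is installed in compiled form; this text tells all that it offers.
- The arm moves only by the tool send_rows, never from a script. Its argument "targets" is a list that holds one entry, the list of rows, each a list of 7 numbers: the turn, a rotation vector about the world's x, y, z scaled (see below), then the shift along the world's x, y, z scaled (see below), then the closure, from -1 (fully open) to 1 (shut). In form: [[[rx, ry, rz, x, y, z, gripper], ...]]. A call has 1 to 12 rows; each row shifts and turns the commanded pose from where the row before left it; what a row does not reach is not made up. The controller multiplies each number of a shift by 0.2 m and each number of a turn by pi/2 rad. A row lasts 1/10 s, in which the tool goes at most 50 mm and 8.59 degrees, less where a joint would pass 70% of its speed; a pose out of reach is approached as far as the arm can. A call with a number of a shift or a turn outside -1 to 1 is refused whole. A call with a gripper value outside its range is refused whole. The fingers move at their own pace and stop on an object; "grip_force" is the grip in N (left out, the last holds). Time passes only in rows, so rows that do not move let the fingers close. It gives the time, the measured TCP pose, the force, the opening and the grip force at its end, in the units of the state.
- env.state(): the state, without advancing time (a new reading comes with each control period).
- optics.grab_frame(name): name is "scene" or "top"; returns (picture, depth): 480x640x3 uint8, red, green, blue; 480x640 float32, mm along the optical axis (not along the pixel's ray), 0 where there is no reading.
- optics.camera_info(name): a dict with "camera_matrix" (3x3 intrinsics, pixels), "R" (3x3) and "t" (3): a world point X has camera coordinates R X + t. Camera axes: x right, y down, z forward; pixel columns grow to the right and rows downward; lengths in mm; the calibration is good to about 2 mm. A picture is of the moment at which its call begins. camera_info takes no time and is no camera call.
- env.job_done(): hands the job in; it is judged then, once.
Trained networks look in the newest picture that a camera, given by its name, has taken for a name from the list of things; names that differ only in an ending like _2 or _b are one class to them, and where a whole thing is asked for, a point or a joint stands for the part that bears it (a point fixed in the world has none). Each returns a list of dicts, best first, with "conf" (0 to 1); they miss things now and then, are a little off and sometimes report something else, mostly with a low value. They report only what shows in the picture. A call takes as long as a camera call. They do not tell look-alikes from the thing itself.
- optics.silhouettes(camera, name): "mask" (480x640 bool, what is visible of it) and "at" ([column, row] in pixels, amid what is visible of it).
- optics.place_of(camera, name): "at" ([column, row] in pixels: a listed point, or the origin of a listed thing).
The state is a dict: "time_s": time; "qpos": joint angles; "qvel": joint speeds; "effort": joint torques, N m; "ee_pos": TCP position; "ee_rot": TCP orientation; "force": force on the tool from outside, world axes, zero at the start; "torque": the same for the moment, N m; "gripper_width": finger opening in mm; "gripper_force": force on a finger pad.
Only numpy, scipy, OpenCV 4.12 (cv2) and the standard library are available. Lean on these libraries where they do the work, as an engineer would, in place of code of your own. Each camera call takes 0.05 s, during which the arm holds its last target. There are 200 camera calls.

## Working session

There is one attempt and no reset: what is moved stays moved. The work goes in short steps, Python scripts to look and compute and a tool call to move; the robot and the scene stay as the last step left them, time stands still between calls to the robot, and variables do not carry over. Pictures are saved under pics/ and viewed, at most 14 in all, crops included, and the job is handed in when it is done.

Besides the shell and the picture viewer there is one more tool, called after ">>>" as name(argument=value, ...) on one line, values as JSON. send_rows: Moves the arm, as the interface text tells. Its arguments: {"type":"object","properties":{"targets":{"type":"array"},"grip_force":{"type":"number"}},"required":["targets"]}

```bash
mkdir -p pics; cat > h.py <<'E'
import numpy as np, cv2
from workcell import env, optics
def world(cam,u,v,z):
    "pixel -> world at height z (mm)"
    i=optics.camera_info(cam);K=np.array(i["camera_matrix"]);R=np.array(i["R"]);t=np.array(i["t"]).ravel()
    d=R.T@np.linalg.inv(K)@[u,v,1];c=-R.T@t
    return c+d*(z-c[2])/d[2]
def cloud(cam,D):
    i=optics.camera_info(cam);K=np.array(i["camera_matrix"]);R=np.array(i["R"]);t=np.array(i["t"]).ravel()
    v,u=np.mgrid[:480,:640]
    P=np.stack([(u-K[0,2])/K[0,0]*D,(v-K[1,2])/K[1,1]*D,D],-1)
    return (P-t)@R
def save(n,I): cv2.imwrite("pics/"+n,cv2.cvtColor(I,cv2.COLOR_RGB2BGR))
E
python3 - <<'E'
from h import *
for c in("top","scene"):
    I,D=optics.grab_frame(c);save(c+"0.png",I);np.savez(c+"0.npz",I=I,D=D)
    i=optics.camera_info(c);R=np.array(i["R"]);print(c,-R.T@np.array(i["t"]).ravel(),R[2])
P=cloud("top",np.load("top0.npz")["D"])
for n in "bolete_large bolete_medium bolete_small milkcap_large milkcap_small jar saucer_large saucer_medium saucer_small tray".split():
    for s in optics.silhouettes("top",n):
        m=s["mask"]; p=P[m]; p=p[np.isfinite(p).all(1)]; zt=np.percentile(p[:,2],98)
        print(n,round(s["conf"],2),np.round(s["at"]),m.sum(),"ztop",zt.round(),"mid",((np.percentile(p,1,0)+np.percentile(p,99,0))/2).round(),"ext",(np.percentile(p,99,0)-np.percentile(p,1,0)).round())
E
```

```text
top [414.59886491   4.45572413 959.67172709] [ 0.18213226 -0.0377896  -0.9825476 ]
scene [1012.38623615 -282.80009083  717.20515898] [-0.48080623  0.32209237 -0.81552552]
bolete_large 0.78 [269. 250.] 874 ztop 66.0 mid [564.  71.  35.] ext [60. 61. 63.]
bolete_medium 0.91 [417. 152.] 524 ztop 55.0 mid [ 761. -231.   28.] ext [47. 45. 56.]
bolete_medium 0.72 [335. 185.] 566 ztop 56.0 mid [691. -57.  27.] ext [62. 53. 58.]
bolete_small 0.82 [272. 185.] 312 ztop 46.0 mid [695.  66.  23.] ext [39. 36. 49.]
bolete_small 0.75 [191. 162.] 310 ztop 45.0 mid [738. 224.  23.] ext [32. 34. 47.]
bolete_small 0.5 [227. 189.] 308 ztop 46.0 mid [692. 150.  23.] ext [34. 36. 47.]
milkcap_large 0.59 [344. 245.] 674 ztop 54.0 mid [565. -74.  27.] ext [52. 53. 54.]
milkcap_large 0.21 [268. 249.] 882 ztop 66.0 mid [568.  71.  33.] ext [67. 61. 67.]
milkcap_small 0.63 [351. 316.] 429 ztop 47.0 mid [438. -88.  24.] ext [41. 42. 47.]
jar 0.92 [267. 309.] 378 ztop 54.0 mid [447.  76.  27.] ext [39. 37. 55.]
saucer_large 0.57 [430. 255.] 1193 ztop 18.0 mid [ 549. -250.   12.] ext [74. 75. 13.]
saucer_small 0.63 [455. 306.] 560 ztop 19.0 mid [ 452. -297.   13.] ext [50. 49. 15.]
```

View pics/top0.png

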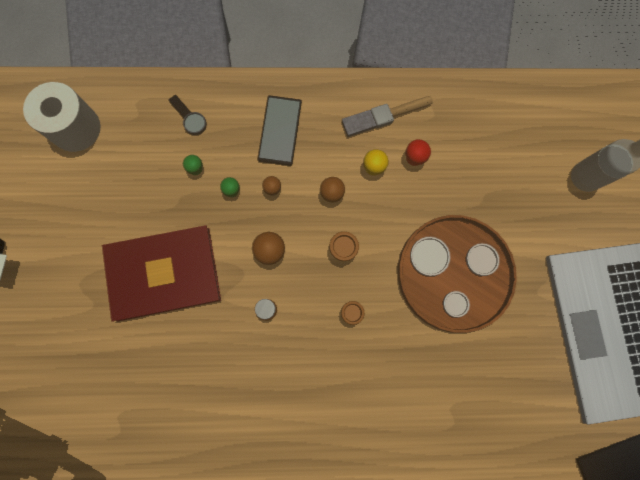

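View pics/scene0.png

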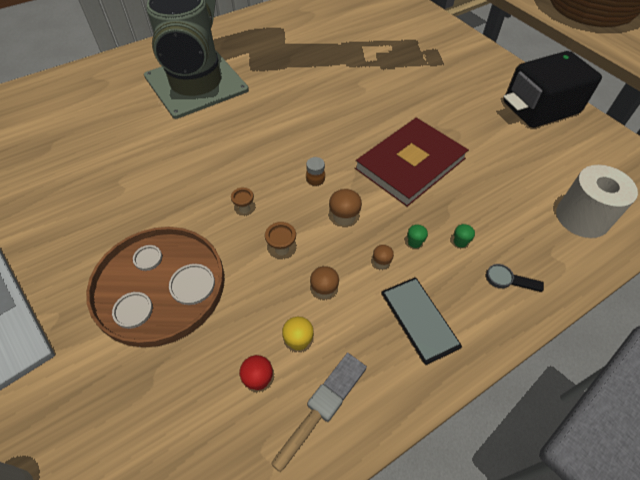

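Candidates in the top picture:
- **Large:** brown dome (269,249), against the funnel milk cap (344,247).
- **Medium:** brown dome (332,189), against yellow (376,161) and red (418,152).
- **Small:** brown dome (272,186), against green (230,187) and (193,164), and the small funnel (352,314).

I choose the three brown domes. The saucers are large (430,257), medium (483,260) and small (456,305).

```bash
python3 - <<'E'
from h import *
from scipy.optimize import least_squares
C={c:cloud(c,np.load(c+"0.npz")["D"]) for c in("top","scene")}
T=np.load("top0.npz")["I"]; S=np.load("scene0.npz")["I"]
obj={"L":(269,249,64,40,32),"M":(332,189,54,34,25.5),"S":(272,186,44,28,19),"mkL":(344,247,52,47,29),"mkS":(352,314,44,39,22.5),"jar":(265,310,50,40,21)}
for n,(u,v,h,zw,r) in obj.items():
    p0=world("top",u,v,h)[:2]; out=[]
    for cs in(("top",),("scene",),("top","scene")):
        P=np.concatenate([C[c].reshape(-1,3) for c in cs])
        k=(np.hypot(*(P[:,:2]-p0).T)<r+20)&(abs(P[:,2]-zw)<(5 if n[0] in"LMS" else 4)); q=P[k][:,:2]
        s=least_squares(lambda x:np.hypot(*(q-x).T)-r,p0,loss="soft_l1")
        out.append((s.x.round(1),len(q)))
    A=C["top"][v-12:v+13,u-12:u+13].reshape(-1,3); print(n,out,"ztop",np.nanpercentile(A[:,2],97).round(1))
white=((T.min(2)>110)&(T.max(2).astype(int)-T.min(2)<60)).astype(np.uint8)
for n,(u,v,ro) in {"sL":(430,257,40),"sM":(483,260,33),"sS":(456,305,26)}.items():
    m=np.zeros_like(white);cv2.circle(m,(u,v),26,1,-1)
    cs,_=cv2.findContours(white*m,cv2.RETR_EXTERNAL,cv2.CHAIN_APPROX_NONE);c=max(cs,key=cv2.contourArea)
    e=cv2.fitEllipse(c); print(n,world("top",*e[0],15).round(1),"px axes",np.round(e[1],1))
    for cs in("top","scene"):
        P=C[cs].reshape(-1,3);x=world("top",*e[0],15)[:2]
        d=np.hypot(*(P[:,:2]-x).T);k=(d<ro+6)&(d>ro-10)&(P[:,2]>13)&(P[:,2]<21);q=P[k][:,:2]
        s=least_squares(lambda x:np.hypot(*(q-x).T)-(ro-2),x,loss="soft_l1");print("  rim",cs,s.x.round(1),len(q))
a=cv2.resize(T[140:340,240:400],None,fx=2.9,fy=2.9,interpolation=3)
save("crop.png",a)
E
```

```text
L [(array([566.2,  72.1]), 30), (array([567.9,  71.2]), 107), (array([567.6,  71.2]), 137)] ztop 65.7
M [(array([685. , -55.4]), 29), (array([686.7, -56.2]), 84), (array([686.3, -56.1]), 113)] ztop 54.9
S [(array([695.6,  66.8]), 20), (array([697.6,  66.3]), 62), (array([696.9,  66.1]), 82)] ztop 44.6
mkL [(array([567.5, -72.1]), 272), (array([570. , -76.6]), 333), (array([569.4, -75.6]), 605)] ztop 53.5
mkS [(array([440.8, -80. ]), 199), (array([443.1, -89.5]), 187), (array([444. , -88.8]), 386)] ztop 45.6
jar [(array([449.3,  80.4]), 4), (array([449. ,  78.3]), 47), (array([449.2,  78.6]), 51)] ztop 52.9
sL [ 549.7 -251.7   15. ] px axes [36.7 38.7]
  rim top [ 549.4 -250.9] 249
  rim scene [ 553.3 -252.7] 275
sM [ 541.6 -358.8   15. ] px axes [29.5 31.8]
  rim top [ 541.3 -357.7] 202
  rim scene [ 545.2 -359.5] 245
sS [ 452.9 -298.2   15. ] px axes [23.5 25.3]
  rim top [ 452.9 -297.2] 165
  rim scene [ 456.4 -298.9] 155
```

View pics/crop.png

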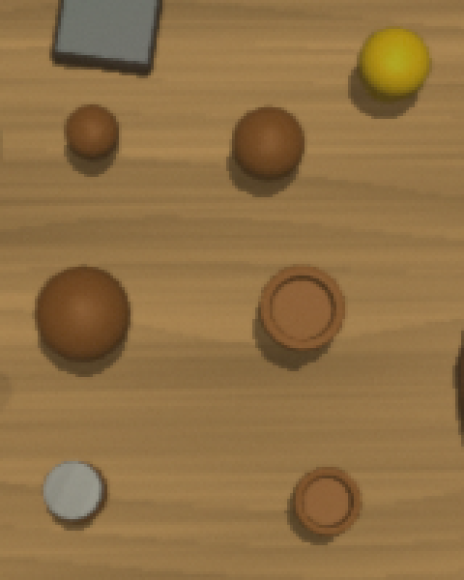

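The crop confirms the choice: three smooth brown domes at about (92,130), (268,143) and (83,313). The two funnels are at (302,308) and (327,500). The saucer centres come out 107 mm apart, as they should.

```bash
python3 -c "
from h import *
s=env.state();print(s['time_s'],s['ee_pos'],s['ee_rot'],s['gripper_width'],env.grasp_offset)
from scipy.spatial.transform import Rotation as R
print(R.from_euler('xyz',s['ee_rot'],degrees=True).as_matrix().round(3))"
```

```text
0.6 [250.01082125 517.82587774 213.96301789] [ 1.79995924e+02 -4.63384320e-04  1.54226662e+02] 91.00451767130318 18.8
[[-0.901  0.435  0.   ]
 [ 0.435  0.901  0.   ]
 [ 0.     0.    -1.   ]]
```

>>> send_rows(targets=[[[0,0,0.0716,0.132,-0.186,-0.039,-1],[0,0,0.0716,0.132,-0.186,-0.039,-1],[0,0,0.0716,0.132,-0.186,-0.039,-1],[0,0,0.0716,0.132,-0.186,-0.039,-1],[0,0,0,0.132,-0.186,-0.039,-1],[0,0,0,0.132,-0.186,-0.039,-1],[0,0,0,0.132,-0.186,-0.039,-1],[0,0,0,0.132,-0.186,-0.039,-1],[0,0,0,0.132,-0.186,-0.039,-1],[0,0,0,0.132,-0.186,-0.039,-1],[0,0,0,0.132,-0.186,-0.039,-1],[0,0,0,0.132,-0.186,-0.039,-1]]], grip_force=15)

```text
time_s: 1.8
ee_pos: [567.8, 69.7, 120.2]
ee_rot: [180.0, 0.0, 180.0]
force: [0.2, 0.5, 0.6]
gripper_width: 91.1
gripper_force: 0.0
```

>>> send_rows(targets=[[[0,0,0,0,0,0,-1],[0,0,0,0,0,0,-1],[0,0,0,0,0,0,-1]]])

```text
time_s: 2.1
ee_pos: [566.2, 72.1, 120.5]
ee_rot: [180.0, -0.0, -180.0]
force: [-0.2, -0.5, -0.2]
gripper_width: 91.0
gripper_force: 0.0
```

>>> send_rows(targets=[[[0,0,0,0.004,0,-0.124,-1],[0,0,0,0,0,-0.124,-1],[0,0,0,0,0,-0.124,-1],[0,0,0,0,0,-0.124,-1],[0,0,0,0,0,0,-1],[0,0,0,0,0,0,-1],[0,0,0,0,0,0,1],[0,0,0,0,0,0,1],[0,0,0,0,0,0,1],[0,0,0,0,0,0,1],[0,0,0,0,0,0,1],[0,0,0,0,0,0,1]]])

```text
time_s: 3.3
ee_pos: [568.0, 71.5, 21.9]
ee_rot: [180.0, 0.1, 180.0]
force: [-0.8, 0.6, 6.2]
gripper_width: 63.5
gripper_force: 15.0
```

>>> send_rows(targets=[[[0,0,0,0,0,0,1],[0,0,0,0,0,0,1],[0,0,0,0,0,0,1],[0,0,0,0,0,0.1,1],[0,0,0,0,0,0.15,1],[0,0,0,0,0,0.15,1],[0,0,0,0,0,0.1,1],[0,0,0,0,0,0,1],[0,0,0,0,0,0,1]]])

```text
time_s: 4.2
ee_pos: [567.1, 71.3, 120.4]
ee_rot: [-180.0, -0.1, -180.0]
force: [0.3, 0.1, -1.0]
gripper_width: 63.2
gripper_force: 15.0
```

>>> send_rows(targets=[[[0,0,0,-0.008,-0.1,0,1],[0,0,0,-0.008,-0.17,0,1],[0,0,0,-0.008,-0.18,0,1],[0,0,0,-0.008,-0.18,0,1],[0,0,0,-0.008,-0.18,0,1],[0,0,0,-0.008,-0.18,0,1],[0,0,0,-0.008,-0.18,0,1],[0,0,0,-0.008,-0.18,0,1],[0,0,0,-0.008,-0.16,0,1],[0,0,0,-0.008,-0.104,0,1],[0,0,0,0,0,0,1],[0,0,0,0,0,0,1]]])

```text
time_s: 5.4
ee_pos: [550.5, -250.9, 119.2]
ee_rot: [179.9, -0.2, 179.9]
force: [-0.1, 0.3, -1.6]
gripper_width: 63.4
gripper_force: 15.0
```

>>> send_rows(targets=[[[0,0,0,0,0,0,1],[0,0,0,0,0,-0.12,1],[0,0,0,0,0,-0.12,1],[0,0,0,0,0,-0.1,1],[0,0,0,0,0,-0.06,1],[0,0,0,0,0,-0.02,1],[0,0,0,0,0,-0.01,1],[0,0,0,0,0,0,1],[0,0,0,0,0,0,1],[0,0,0,0,0,0,1]]])

```text
time_s: 6.4
ee_pos: [552.1, -251.6, 36.0]
ee_rot: [-180.0, 0.1, -180.0]
force: [0.2, -0.4, -0.9]
gripper_width: 63.5
gripper_force: 15.0
```

>>> send_rows(targets=[[[0,0,0,0,0,-0.008,1],[0,0,0,0,0,-0.008,1],[0,0,0,0,0,0,1],[0,0,0,0,0,0,1]]])

```text
time_s: 6.8
ee_pos: [551.7, -251.5, 32.0]
ee_rot: [-180.0, 0.0, -180.0]
force: [1.2, -0.3, -0.8]
gripper_width: 63.7
gripper_force: 15.0
```

>>> send_rows(targets=[[[0,0,0,0,0,-0.004,1],[0,0,0,0,0,0,1],[0,0,0,0,0,0,1]]])

```text
time_s: 7.1
ee_pos: [551.7, -251.5, 31.9]
ee_rot: [-180.0, 0.0, -180.0]
force: [-0.5, 0.2, 4.5]
gripper_width: 63.2
gripper_force: 15.0
```

>>> send_rows(targets=[[[0,0,0,0,0,0,-0.7],[0,0,0,0,0,0,-0.7],[0,0,0,0,0,0,-0.7],[0,0,0,0,0,0,-0.7],[0,0,0,0,0,0.05,-0.7],[0,0,0,0,0,0.1,-0.7],[0,0,0,0,0,0.15,-0.7],[0,0,0,0,0,0.15,-0.7]]])

```text
time_s: 7.9
ee_pos: [551.4, -251.3, 122.5]
ee_rot: [180.0, -0.0, -180.0]
force: [0.4, -0.6, -0.3]
gripper_width: 77.5
gripper_force: 0.0
```

>>> send_rows(targets=[[[0,0,0,0.05,0.072,0,-0.7],[0,0,0,0.09,0.13,0,-0.7],[0,0,0,0.09,0.13,0,-0.7],[0,0,0,0.09,0.13,0,-0.7],[0,0,0,0.09,0.13,0,-0.7],[0,0,0,0.09,0.13,0,-0.7],[0,0,0,0.09,0.13,0,-0.7],[0,0,0,0.082,0.124,0,-0.7],[0,0,0,0,0,0,-0.7],[0,0,0,0,0,0,-0.7],[0,0,0,0,0,0,-0.7]]])

```text
time_s: 9.0
ee_pos: [685.3, -56.6, 120.8]
ee_rot: [-180.0, -0.1, 180.0]
force: [-0.2, -0.1, 0.2]
gripper_width: 77.6
gripper_force: 0.0
```

```bash
python3 - <<'E'
from h import *
I,D=optics.grab_frame("scene");save("s1.png",cv2.resize(I[150:400,60:430],None,fx=2,fy=2))
E
```

```text
(no output)
```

View pics/s1.png

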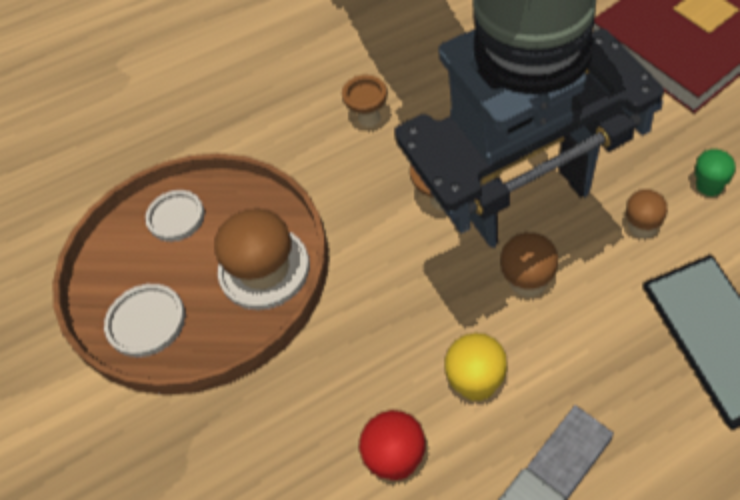

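The large bolete stands upright in its saucer, at crop (253,243). The gripper is over the medium one, at crop (529,262). Next I grip that one.

>>> send_rows(targets=[[[0,0,0,0,0,-0.12,-0.7],[0,0,0,0,0,-0.15,-0.7],[0,0,0,0,0,-0.15,-0.7],[0,0,0,0,0,-0.11,-0.7],[0,0,0,0,0,0,-0.7],[0,0,0,0,0,0,-0.7],[0,0,0,0,0,0,1],[0,0,0,0,0,0,1],[0,0,0,0,0,0,1],[0,0,0,0,0,0,1],[0,0,0,0,0,0,1],[0,0,0,0,0,0,1]]])

```text
time_s: 10.25
ee_pos: [686.4, -56.1, 16.1]
ee_rot: [180.0, 0.1, -180.0]
force: [-1.7, 0.5, 3.7]
gripper_width: 50.1
gripper_force: 15.0
```

>>> send_rows(targets=[[[0,0,0,0,0,0,1],[0,0,0,0,0,0,1],[0,0,0,0,0,0,1],[0,0,0,0,0,0.1,1],[0,0,0,0,0,0.18,1],[0,0,0,0,0,0.18,1],[0,0,0,0,0,0.12,1],[0,0,0,0,0,0,1],[0,0,0,0,0,0,1]]])

```text
time_s: 11.15
ee_pos: [685.6, -56.1, 130.5]
ee_rot: [180.0, -0.0, -180.0]
force: [-0.7, 0.7, -1.1]
gripper_width: 50.4
gripper_force: 15.0
```

>>> send_rows(targets=[[[0,0,0,-0.035,-0.07,0,1],[0,0,0,-0.07,-0.148,0,1],[0,0,0,-0.07,-0.148,0,1],[0,0,0,-0.07,-0.148,0,1],[0,0,0,-0.07,-0.148,0,1],[0,0,0,-0.07,-0.148,0,1],[0,0,0,-0.07,-0.148,0,1],[0,0,0,-0.07,-0.148,0,1],[0,0,0,-0.07,-0.148,0,1],[0,0,0,-0.07,-0.148,0,1],[0,0,0,-0.05,-0.108,0,1],[0,0,0,0,0,0,1]]])

```text
time_s: 12.35
ee_pos: [539.8, -361.0, 129.0]
ee_rot: [179.9, -0.2, 179.8]
force: [0.2, 0.5, -0.6]
gripper_width: 50.0
gripper_force: 15.0
```

>>> send_rows(targets=[[[0,0,0,0,0,0,1],[0,0,0,0,0,0,1],[0,0,0,0,0,-0.12,1],[0,0,0,0,0,-0.15,1],[0,0,0,0,0,-0.12,1],[0,0,0,0,0,-0.07,1],[0,0,0,0,0,-0.03,1],[0,0,0,0,0,0,1],[0,0,0,0,0,0,1],[0,0,0,0,0,0,1]]])

```text
time_s: 13.35
ee_pos: [543.8, -358.7, 34.5]
ee_rot: [-179.9, 0.1, -180.0]
force: [-0.3, 0.3, -0.1]
gripper_width: 50.0
gripper_force: 15.0
```

>>> send_rows(targets=[[[0,0,0,0,0,-0.02,1],[0,0,0,0,0,-0.015,1],[0,0,0,0,0,0,1],[0,0,0,0,0,0,1],[0,0,0,0,0,0,1]]])

```text
time_s: 13.85
ee_pos: [543.0, -358.2, 26.1]
ee_rot: [180.0, -0.0, -180.0]
force: [0.9, -0.2, 0.2]
gripper_width: 50.1
gripper_force: 15.0
```

>>> send_rows(targets=[[[0,0,0,0,0,-0.004,1],[0,0,0,0,0,0,1],[0,0,0,0,0,0,1]]])

```text
time_s: 14.15
ee_pos: [543.0, -358.2, 26.1]
ee_rot: [-180.0, 0.0, -180.0]
force: [-1.9, 0.7, 5.4]
gripper_width: 49.8
gripper_force: 15.0
```

>>> send_rows(targets=[[[0,0,0,0,0,0,-0.4],[0,0,0,0,0,0,-0.4],[0,0,0,0,0,0,-0.4],[0,0,0,0,0,0,-0.4],[0,0,0,0,0,0.06,-0.4],[0,0,0,0,0,0.12,-0.4],[0,0,0,0,0,0.18,-0.4],[0,0,0,0,0,0.16,-0.4]]])

```text
time_s: 14.95
ee_pos: [543.1, -358.3, 131.5]
ee_rot: [-180.0, 0.0, -180.0]
force: [-0.3, 0.2, 0.5]
gripper_width: 64.0
gripper_force: 0.0
```

>>> send_rows(targets=[[[0,0,0,0.04,0.104,0,-0.4],[0,0,0,0.07,0.19,0,-0.4],[0,0,0,0.07,0.19,0,-0.4],[0,0,0,0.07,0.19,0,-0.4],[0,0,0,0.07,0.19,0,-0.4],[0,0,0,0.07,0.19,0,-0.4],[0,0,0,0.07,0.19,0,-0.4],[0,0,0,0.07,0.19,0,-0.4],[0,0,0,0.07,0.19,0,-0.4],[0,0,0,0.07,0.19,0,-0.4],[0,0,0,0.06,0.19,0,-0.4],[0,0,0,0.04,0.12,0,-0.4]]])

```text
time_s: 16.15
ee_pos: [697.7, 69.7, 130.3]
ee_rot: [179.9, 0.1, -179.9]
force: [0.5, -0.5, -0.3]
gripper_width: 64.0
gripper_force: 0.0
```

>>> send_rows(targets=[[[0,0,0,0,0,0,-0.4],[0,0,0,0,0,0,-0.4],[0,0,0,0,0,0,-0.4]]])

```text
time_s: 16.45
ee_pos: [696.7, 65.5, 129.8]
ee_rot: [-180.0, 0.0, 180.0]
force: [0.2, 0.6, -0.3]
gripper_width: 63.7
gripper_force: 0.0
```

>>> send_rows(targets=[[[0,0,0,0,0.004,-0.12,-0.4],[0,0,0,0,0,-0.16,-0.4],[0,0,0,0,0,-0.16,-0.4],[0,0,0,0,0,-0.12,-0.4],[0,0,0,0,0,-0.04,-0.4],[0,0,0,0,0,0,-0.4],[0,0,0,0,0,0,-0.4],[0,0,0,0,0,0,1],[0,0,0,0,0,0,1],[0,0,0,0,0,0,1],[0,0,0,0,0,0,1],[0,0,0,0,0,0,1]]])

```text
time_s: 17.65
ee_pos: [697.3, 67.5, 10.1]
ee_rot: [180.0, 0.1, -180.0]
force: [-0.3, 0.7, 2.8]
gripper_width: 37.3
gripper_force: 15.0
```

>>> send_rows(targets=[[[0,0,0,0,0,0,1],[0,0,0,0,0,0,1],[0,0,0,0,0,0,1],[0,0,0,0,0,0.1,1],[0,0,0,0,0,0.18,1],[0,0,0,0,0,0.18,1],[0,0,0,0,0,0.14,1],[0,0,0,0,0,0,1],[0,0,0,0,0,0,1]]])

```text
time_s: 18.55
ee_pos: [696.7, 67.4, 129.0]
ee_rot: [180.0, -0.0, -180.0]
force: [0.2, -0.2, -0.0]
gripper_width: 37.3
gripper_force: 15.0
```

>>> send_rows(targets=[[[0,0,0,-0.05,-0.08,0,1],[0,0,0,-0.108,-0.163,0,1],[0,0,0,-0.108,-0.163,0,1],[0,0,0,-0.108,-0.163,0,1],[0,0,0,-0.108,-0.163,0,1],[0,0,0,-0.108,-0.163,0,1],[0,0,0,-0.108,-0.163,0,1],[0,0,0,-0.108,-0.163,0,1],[0,0,0,-0.108,-0.163,0,1],[0,0,0,-0.108,-0.163,0,1],[0,0,0,-0.108,-0.163,0,1],[0,0,0,-0.08,-0.118,0,1]]])

```text
time_s: 19.75
ee_pos: [452.3, -299.0, 127.1]
ee_rot: [179.9, -0.2, 179.9]
force: [0.2, -0.1, -0.7]
gripper_width: 37.3
gripper_force: 15.0
```

>>> send_rows(targets=[[[0,0,0,0,0,0,1],[0,0,0,0,0,0,1],[0,0,0,0,0,-0.12,1],[0,0,0,0,0,-0.16,1],[0,0,0,0,0,-0.12,1],[0,0,0,0,0,-0.07,1],[0,0,0,0,0,-0.03,1],[0,0,0,0,0,0,1],[0,0,0,0,0,0,1],[0,0,0,0,0,0,1]]])

```text
time_s: 20.75
ee_pos: [455.8, -298.3, 30.2]
ee_rot: [-179.9, 0.1, -180.0]
force: [-0.3, -0.3, -1.1]
gripper_width: 37.1
gripper_force: 15.0
```

Contact is expected at about 20.

>>> send_rows(targets=[[[0,0,0,0,0,-0.025,1],[0,0,0,0,0,-0.02,1],[0,0,0,0,0,0,1],[0,0,0,0,0,0,1],[0,0,0,0,0,0,1]]])

```text
time_s: 21.25
ee_pos: [454.9, -298.2, 20.3]
ee_rot: [180.0, -0.0, 180.0]
force: [-0.6, -0.1, -1.3]
gripper_width: 37.3
gripper_force: 15.0
```

>>> send_rows(targets=[[[0,0,0,0,0,-0.004,1],[0,0,0,0,0,0,1],[0,0,0,0,0,0,1]]])

```text
time_s: 21.55
ee_pos: [455.0, -298.2, 20.0]
ee_rot: [-180.0, 0.0, -180.0]
force: [-1.2, 0.5, 5.7]
gripper_width: 37.2
gripper_force: 15.0
```

>>> send_rows(targets=[[[0,0,0,0,0,0,-0.15],[0,0,0,0,0,0,-0.15],[0,0,0,0,0,0,-0.15],[0,0,0,0,0,0,-0.15],[0,0,0,0,0,0.06,-0.15],[0,0,0,0,0,0.12,-0.15],[0,0,0,0,0,0.18,-0.15],[0,0,0,0,0,0.2,-0.15],[0,0,0,0,0,0.2,-0.15]]])

```text
time_s: 22.45
ee_pos: [454.8, -298.0, 173.9]
ee_rot: [-180.0, 0.0, -180.0]
force: [1.3, -0.2, 0.1]
gripper_width: 52.3
gripper_force: 0.0
```

>>> send_rows(targets=[[[0,0,0,-0.1,0.06,0.05,-0.15],[0,0,0,-0.15,0.1,0.05,-0.15],[0,0,0,-0.15,0.1,0.05,-0.15],[0,0,0,-0.1,0.1,0,-0.15],[0,0,0,0,0,0,-0.15],[0,0,0,0,0,0,-0.15],[0,0,0,0,0,0,-0.15],[0,0,0,0,0,0,-0.15]]])

```text
time_s: 23.25
ee_pos: [355.8, -226.8, 201.6]
ee_rot: [-180.0, 0.0, -180.0]
force: [-0.3, -0.9, -0.2]
gripper_width: 52.2
gripper_force: 0.0
```

```bash
python3 - <<'E'
from h import *
from scipy.optimize import least_squares
C={}
for c in("top","scene"):
    I,D=optics.grab_frame(c);save(c+"9.png",I);C[c]=cloud(c,D).reshape(-1,3)
for n,(x,y,zw,r,h) in {"L":(551,-251.5,50,32,74),"M":(543,-358.5,44,25.5,64),"S":(454.5,-298,38,19,54),"mkL":(569.4,-75.6,47,29,52),"mkS":(444,-88.8,39,22.5,44),"jar":(449,78,40,21,50)}.items():
    for c in C:
        P=C[c];d=np.hypot(*(P[:,:2]-[x,y]).T);k=(d<r+20)&(abs(P[:,2]-zw)<5);q=P[k][:,:2]
        s=least_squares(lambda p:np.hypot(*(q-p).T)-r,[x,y],loss="soft_l1") if len(q)>3 else None
        t=P[d<r,2];print(n,c,None if s is None else s.x.round(1),len(q),"top",np.percentile(t,98).round(1) if len(t) else None,h)
print(env.state()["force"])
E
```

```text
L top [ 549.  -251.8] 49 top 74.9 74
L scene [ 551.1 -252.6] 127 top 73.5 74
M top [ 541.1 -358.6] 51 top 65.1 64
M scene [ 542.9 -359.3] 117 top 63.6 64
S top [ 452.5 -298.5] 32 top 55.4 54
S scene [ 454.7 -299.1] 78 top 53.9 54
mkL top [558.  -71.7] 435 top 54.0 52
mkL scene [571.1 -76. ] 458 top 52.0 52
mkS top [446.5 -81.6] 288 top 46.1 44
mkS scene [443.5 -90.1] 258 top 44.1 44
jar top [450.4  79.3] 7 top 53.0 50
jar scene [448.8  78.1] 61 top 51.5 50
[ 0.61128952  0.44883038 -0.4368803 ]
```

View pics/scene9.png

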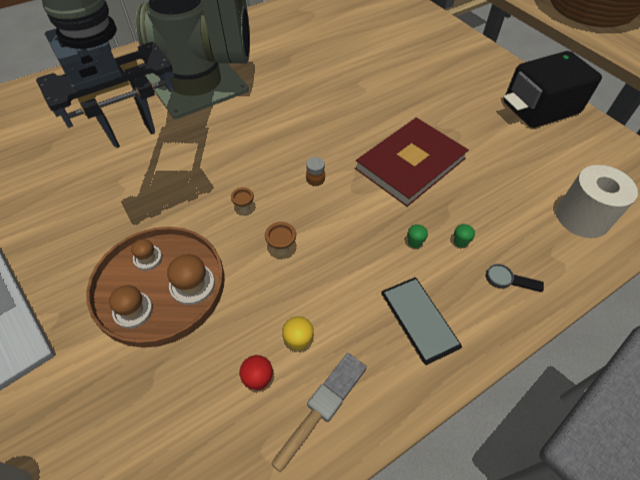

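The picture shows all three boletes upright in their own saucers: large (187,275), medium (126,303) and small (144,252). The milk caps and the jar have not moved from (280,237), (243,199) and (316,170).

```bash
python3 -c "
from workcell import env
print(env.job_done())"
```

```text
the job is handed in; nothing more can be done
None
```

I handed the job in with all three boletes standing upright in the saucers of their own sizes, each within about 3 mm of its saucer's measured centre, and the milk caps and jar not moved; `env.job_done()` returned no verdict.

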